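# Slide the bench magnifier to the red stop

## Task

Bring the magnifier over the end of the phone that the red stop marks: with a fingertip, press down the green pad in the middle of the grey slider to free its brake, and with the pad held down push the slider along the rail until it sits against the red stop. Then lift off so that the pad springs up and the brake holds. Do not touch the magnifier itself, and leave the box, the screwdriver and the wooden case where they lie.

Things in the scene. Friction and masses are not known exactly. Their poses are not given: they have to be found in the camera images.
- rail_base: grey base plate, fixed to the desk, 215 x 400 x 12 mm, carrying an aluminium rail (30 mm wide, 370 mm long, top 30 mm above the desk) and, beside the rail, a black phone lying flat. Origin on the desk under the rail's middle; its y axis runs along the rail, its +x axis points from the rail to the phone (phone centre 105 mm away).
- carriage (a joint): position in m of the grey slider along the rail, 0 at the rail's middle, growing along rail_base's +y. The slider is 90 mm long along the rail and 74 mm wide; a stalk on its phone side carries the magnifier. With the pad up a spring brake locks it (it resists over 20 N); with the pad down it slides with about 1 N.
- press_pad (a joint): how far in m the green pad is pressed down: 0 up, 0.005 fully down (hard end). The brake lets go gradually and is fully free from about 0.002. The spring needs about 7 N at first and 9.5 N fully down; the pad springs up when let go.
- pad_top (a point): middle of the top face of the green pad (60 mm across x 64 mm along the rail), 52 mm above the desk when up; it moves with the slider and sinks with the pad. The pad lies between the slider's two end ridges, whose inner faces are 33 mm before and behind the slider's middle; each is 12 mm thick, its top 60 mm above the desk (8 mm above the raised pad).
- red_stop: red collar fixed across the rail, 50 mm across it, 24 mm thick along it, top 50 mm above the desk, a thumbscrew on the side away from the phone. Origin at desk height on the rail's centre line, mid-thickness. It may be towards either end of the rail. The slider touches it, and goes no further, when their middles are 57 mm apart along the rail.
- grey_stop: a grey collar of the same shape on the other side of the slider; not the target.
- loupe: the magnifier, a black ring (73 mm over all) with a glass, carried by the slider above the phone: ring centre 105 mm from the rail's middle line towards the phone, top 63 mm above the desk. Origin in the middle of the glass, 58 mm above the desk. Not to be touched.
- phone_box: white cardboard phone box, loose, 90 x 165 x 48 mm, origin under its centre. Leave alone.
- screwdriver: orange-handled screwdriver, loose, 170 mm long, lying along its x axis. Leave alone.
- bit_case: small closed wooden case, loose, 70 x 100 x 30 mm, origin under its centre. Leave alone.

How it is judged (in metres and radians):
On the way, in this order (a step that is already met when the one before it is completed fails the run):
1. the pad is pressed at least 2 mm with the slider still within 10 mm of its start (value of joint press_pad above 0.002 m and distance of loupe from where it was at the start of the episode below 0.01 m), for 0.1 s.
2. the slider is pushed against the red stop with the pad still pressed at least 1 mm (value of joint press_pad above 0.001 m and horizontal distance between pad_top and red_stop below 0.06 m), for 0.1 s.
At the end, for the whole second after the job is handed in: the slider rests against the red stop (middles at most 60 mm apart; 57 mm is contact) and the pad is up again (pressed less than 0.8 mm) (horizontal distance between pad_top and red_stop below 0.06 m and value of joint press_pad below 0.0008 m and velocity of joint carriage between -0.005 and 0.005 m/s); the robot touches nothing.
It fails at once if the magnifier is touched (contact force between any of the fingers, the arm and loupe above 0.5 N).
It fails at once if the box, the screwdriver or the wooden case is moved more than 20 mm or lifted (distance of any of phone_box, screwdriver, bit_case from where it was at the start of the episode above 0.02 m).
It also fails if it takes over 35 s, if anything falls off the work surface, if the arm or the gripper's body presses on something with over 40 N, if the wrist force passes 120 N, or if a joint passes its speed limit or range.

## Robot

A 7-joint arm with a two-finger parallel gripper is mounted at the origin on the work surface. World frame = base frame: x ahead of the robot, y to its left, z up, the work surface at z = 0. Lengths are in m, angles in degrees, forces in N, time in s.
With the tool pointing down it reaches from about 0.425 to 0.875 m from the base axis. Payload 4.7 kg.
Tool frame: the origin (TCP) lies midway between the tips of the shut fingers; the grasp point (between the pads) lies 19 mm behind it (env.grip_depth is the distance from the TCP to the grasp point, in m); z points along the fingers, y is the line along which they close (so a half turn about z gives the same grasp; the last joint's range is limited). The gripper opens to 87 mm and grips with 3 to 60 N. Pads are 19 mm wide; open, the fingers measure 117 mm over their backs; the gripper's body (75 mm by 190 mm) begins 51 mm behind the grasp point.
Start: joints at [65.495, 18.392, -4.016, 83.108, 1.295, 78.541, -3.26], TCP at [0.278, -0.588, 0.223] pointing down, gripper open.
Joint ranges: [-163.93, 163.93], [-17.29, 119.83], [-79.2, 71.16], [3.27, 140.29], [-89.18, 269.18], [5.43, 117.66], [-154.24, 154.24]. Speed limits (degrees/s): [147.25, 147.25, 180, 180, 180, 180, 180].

## Interface

Orientations are given as [roll, pitch, yaw] about the fixed x, y, z axes, in that order (R = Rz(yaw) Ry(pitch) Rx(roll)).
In Python, from cell import get_obs, optics, env, nets gives the robot as it stands.
- The arm moves only by the shell command python3 -m creep 'ROWS' [FORCE]. ROWS is JSON, a list of rows, each an object of numbers: "wx", "wy", "wz": the turn, a rotation vector about the tool's x, y, z in degrees; "tx", "ty", "tz": the shift along the tool's x, y, z in mm; "gripper": the opening, from -1 (shut) to 1 (fully open). A call has 1 to 5 rows; each row is the pose to reach, as a shift and turn from the pose commanded when the call began, along the tool's axes at that moment; what a row does not reach only later rows make up. A row lasts 1/12 s, in which the tool goes at most 41.7 mm and 7.16 degrees, less where a joint would pass 70% of its speed; a pose out of reach is approached as far as the arm can. A call with a gripper value outside its range is refused whole. The fingers move at their own pace and stop on an object; FORCE is the grip in N (left out, the last holds). Time passes only in rows, so rows that repeat a pose let the fingers close. It gives the time, the measured TCP pose, the force, the opening and the grip force at its end, in the units of the state.
- get_obs(): the state, without advancing time (a new reading comes with each control period).
- optics.read_camera(name): name is "scene" or "top" or "wrist"; returns (picture, depth): 480x640x3 uint8, red, green, blue; 480x640 float32, m along the optical axis (not along the pixel's ray), 0 where there is no reading.
- optics.camera_info(name): a dict with "fovy" (degrees; the focal length in pixels is half the picture's height over the tangent of half this angle, whatever the lens; pixels are square), "cx", "cy" (the principal point, pixels), "R" (3x3) and "t" (3): a world point X has camera coordinates R X + t; the wrist camera has in their place "tool_from_camera" (4x4, takes a point from camera to tool coordinates, whose origin is the TCP and whose axes are the flange's). Camera axes: x right, y down, z forward; pixel columns grow to the right and rows downward; lengths in m; the calibration is good to about 2 mm. The wrist camera is an equidistant fisheye: a pixel r from the principal point sees the ray r / f radians off the axis. A picture is of the moment at which its call begins: read the wrist's pose just before it. camera_info takes no time and is no camera call.
- env.sign_off(): hands the job in; it is judged then, once.
Trained networks look in the newest picture that a camera, given by its name, has taken for a name from the list of things; names that differ only in an ending like _2 or _b are one class to them, and where a whole thing is asked for, a point or a joint stands for the part that bears it (a point fixed in the world has none). Each returns a list of dicts, best first, with "confidence" (0 to 1); they miss things now and then, are a little off and sometimes report something else, mostly with a low value. They report only what shows in the picture. A call takes as long as a camera call.
- nets.look_for(query, camera): "point" ([x, y, z] in m, in world coordinates, good to about 4 mm: the middle of the surface that is visible of it).
- nets.place_of(query, camera): "point" ([x, y, z] in m, in world coordinates, good to about 4 mm: a listed point, or the origin of a listed thing).
The state is a dict: "time_s": time; "qpos": joint angles; "joint_velocities": joint speeds; "effort": joint torques, N m; "tool_pos": TCP position; "tool_rot": TCP orientation; "force": force on the tool from outside, world axes, zero at the start; "wrist_torque": the same for the moment, N m; "grip_width": finger opening in m; "grasp_force": force on a finger pad.
Only numpy, scipy, OpenCV 4.12 (cv2) and the standard library are available. Lean on these libraries where they do the work, as an engineer would, in place of code of your own. Each camera call takes 0.05 s, during which the arm holds its last target. There are 200 camera calls.

## Working session

There is one attempt and no reset: what is moved stays moved. The work goes in short steps, Python scripts to look and compute and a shell command to move; the robot and the scene stay as the last step left them, time stands still between calls to the robot, and variables do not carry over. Pictures are saved under pics/ and viewed, at most 10 in all, crops included, and the job is handed in when it is done.

```bash
mkdir -p pics; python3 - <<'E'
from cell import get_obs, optics, env, nets
import cv2
for c in ("top","scene"):
    p,d=optics.read_camera(c); cv2.imwrite(f"pics/{c}0.png",p[:,:,::-1])
    for q in ("pad_top","red_stop","grey_stop","loupe","rail_base","phone_box","screwdriver","bit_case"):
        print(c,q,[( [round(v,3) for v in r["point"]],round(r["confidence"],2)) for r in nets.place_of(q,c)[:2]])
o=get_obs();print(o["time_s"],o["tool_pos"],o["tool_rot"],o["force"],o["grip_width"])
E
```

```text
top pad_top [([0.6, 0.064, 0.049], 0.88)]
top red_stop [([0.588, 0.177, 0.0], 0.78)]
top grey_stop [([0.624, -0.076, 0.002], 0.63)]
top loupe [([0.706, 0.088, 0.056], 0.69)]
top rail_base [([0.607, 0.062, 0.003], 0.64)]
top phone_box [([0.546, 0.405, -0.0], 0.6)]
top screwdriver [([0.44, -0.436, 0.001], 0.69), ([0.601, 0.069, 0.049], 0.37)]
top bit_case [([0.672, -0.429, -0.002], 0.55), ([0.708, 0.087, 0.058], 0.52)]
scene pad_top [([0.603, 0.069, 0.047], 0.69)]
scene red_stop [([0.587, 0.176, 0.004], 0.76)]
scene grey_stop [([0.626, -0.075, -0.0], 0.81)]
scene loupe [([0.709, 0.081, 0.062], 0.97), ([0.585, 0.176, -0.0], 0.49)]
scene rail_base [([0.605, 0.056, 0.002], 0.66)]
scene phone_box [([0.555, 0.406, -0.001], 0.59)]
scene screwdriver [([0.445, -0.432, 0.002], 0.84)]
scene bit_case [([0.676, -0.429, -0.0], 0.68)]
0.9 [ 0.27788103 -0.58761875  0.22257967] [1.79996519e+02 2.64071787e-03 2.53127561e+01] [ 0.67661281  1.46926124 -0.0760174 ] 0.0872174851242527
```

View pics/top0.png

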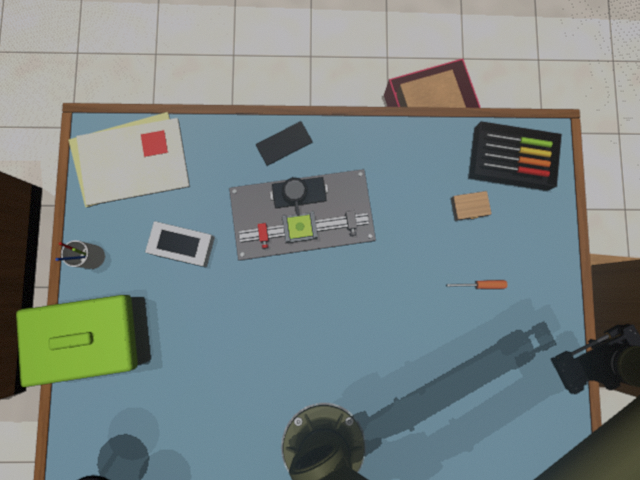

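View pics/scene0.png

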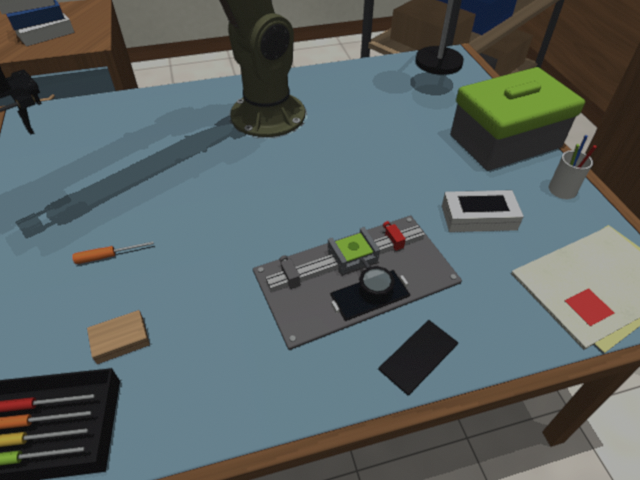

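The top view shows the red stop at (264,234), the green pad at (300,228) and the grey stop at (352,222), so the slider has to move left in the image, towards +y. The scene view agrees: pad at (353,246), red stop at (395,236). The nearby box is well clear. Next I'll refine the positions by colour and depth.

```bash
cat > h.py <<'E'
from cell import get_obs, optics, env, nets
import numpy as np
def cloud(c):
    p,d=optics.read_camera(c); i=optics.camera_info(c)
    f=240/np.tan(np.radians(i["fovy"]/2)); v,u=np.mgrid[:480,:640]
    X=np.stack([(u-i["cx"])/f*d,(v-i["cy"])/f*d,d],-1)
    W=(X-np.array(i["t"]).ravel())@np.array(i["R"])
    return p.astype(int),W,d>0
def measure():
    for c in ("top","scene"):
        p,W,ok=cloud(c); r,g,b=p[...,0],p[...,1],p[...,2]
        box=ok&(abs(W[...,0]-.6)<.1)&(abs(W[...,1]-.06)<.17)&(W[...,2]>.03)&(W[...,2]<.065)
        for n,m in (("green",(g>1.25*b)&(g>r*1.05)&(g>b+30)),("red",(r>1.6*g)&(r>60)&(W[...,2]>.043))):
            q=W[box&m]
            if len(q): print(c,n,len(q),np.round(np.median(q,0),4),np.round((q.min(0)+q.max(0))/2,4),np.round(np.ptp(q,axis=0),3))
E
python3 - <<'E'
from h import *
measure()
p,W,ok=cloud("top")
# base plate edges: points at z~12mm, minimum-area rectangle
import cv2
m=ok&(abs(W[...,0]-.65)<.17)&(abs(W[...,1]-.06)<.25)&(W[...,2]>.008)&(W[...,2]<.045)
print(cv2.minAreaRect(W[m][:,:2].astype(np.float32)*1000))
E
```

```text
top green 505 [0.6014 0.0699 0.0528] [0.6017 0.0692 0.047 ] [0.068 0.071 0.025]
top red 155 [0.5839 0.1704 0.0507] [0.5764 0.1717 0.0501] [0.067 0.027 0.013]
scene green 637 [0.6055 0.0711 0.0517] [0.6016 0.0717 0.0506] [0.074 0.071 0.011]
scene red 210 [0.5894 0.1708 0.049 ] [0.5803 0.1717 0.0482] [0.071 0.027 0.01 ]
((654.0551147460938, 62.74693298339844), (480.7049255371094, 326.61419677734375), 87.34646606445312)
```

```bash
python3 -m creep '[{"tx":29,"ty":-23,"gripper":-1},{"tx":58,"ty":-46.5,"gripper":-1},{"tx":87,"ty":-70,"gripper":-1},{"tx":115,"ty":-93,"gripper":-1},{"tx":144,"ty":-116,"gripper":-1}]' 20
python3 -m creep '[{"tx":29,"ty":-23,"gripper":-1},{"tx":58,"ty":-46.5,"gripper":-1},{"tx":87,"ty":-70,"gripper":-1},{"tx":115,"ty":-93,"gripper":-1},{"tx":144,"ty":-116,"gripper":-1}]'
python3 -m creep '[{"tx":29,"ty":-23,"gripper":-1},{"tx":58,"ty":-46.5,"gripper":-1},{"tx":87,"ty":-70,"gripper":-1},{"tx":115,"ty":-93,"gripper":-1},{"tx":144,"ty":-116,"gripper":-1}]'
```

```text
validation failed for argument at $[0]...
validation failed for argument at $[0]...
validation failed for argument at $[0]...
```

```bash
python3 -m creep '[{"wx":0,"wy":0,"wz":0,"tx":29,"ty":-23,"tz":0,"gripper":-1},{"wx":0,"wy":0,"wz":0,"tx":58,"ty":-46.5,"tz":0,"gripper":-1},{"wx":0,"wy":0,"wz":0,"tx":87,"ty":-70,"tz":0,"gripper":-1},{"wx":0,"wy":0,"wz":0,"tx":115,"ty":-93,"tz":0,"gripper":-1},{"wx":0,"wy":0,"wz":0,"tx":144,"ty":-116,"tz":0,"gripper":-1}]' 20
```

```text
time_s: 1.47
tool_pos: [0.3588, -0.4197, 0.2227]
tool_rot: [180.0, 0.0, 25.3]
force: [0.8, -0.7, 0.1]
grip_width: 0.0615
grasp_force: 0.0
```

```bash

python3 -m creep '[{"wx":0,"wy":0,"wz":0,"tx":29,"ty":-23,"tz":0,"gripper":-1},{"wx":0,"wy":0,"wz":0,"tx":58,"ty":-46.5,"tz":0,"gripper":-1},{"wx":0,"wy":0,"wz":0,"tx":87,"ty":-70,"tz":0,"gripper":-1},{"wx":0,"wy":0,"wz":0,"tx":115,"ty":-93,"tz":0,"gripper":-1},{"wx":0,"wy":0,"wz":0,"tx":144,"ty":-116,"tz":0,"gripper":-1}]'
python3 -m creep '[{"wx":0,"wy":0,"wz":0,"tx":29,"ty":-23,"tz":0,"gripper":-1},{"wx":0,"wy":0,"wz":0,"tx":58,"ty":-46.5,"tz":0,"gripper":-1},{"wx":0,"wy":0,"wz":0,"tx":87,"ty":-70,"tz":0,"gripper":-1},{"wx":0,"wy":0,"wz":0,"tx":115,"ty":-93,"tz":0,"gripper":-1},{"wx":0,"wy":0,"wz":0,"tx":144,"ty":-116,"tz":0,"gripper":-1}]'
python3 -m creep '[{"wx":0,"wy":0,"wz":5,"tx":29,"ty":-23,"tz":0,"gripper":-1},{"wx":0,"wy":0,"wz":10,"tx":58,"ty":-46.5,"tz":0,"gripper":-1},{"wx":0,"wy":0,"wz":14,"tx":87,"ty":-70,"tz":0,"gripper":-1},{"wx":0,"wy":0,"wz":16.9,"tx":115,"ty":-93,"tz":0,"gripper":-1},{"wx":0,"wy":0,"wz":16.9,"tx":144,"ty":-116,"tz":0,"gripper":-1}]'
python3 -m creep '[{"wx":0,"wy":0,"wz":0,"tx":0,"ty":0,"tz":30,"gripper":-1},{"wx":0,"wy":0,"wz":0,"tx":0,"ty":0,"tz":60,"gripper":-1},{"wx":0,"wy":0,"wz":0,"tx":0,"ty":0,"tz":90,"gripper":-1},{"wx":0,"wy":0,"wz":0,"tx":0,"ty":0,"tz":110,"gripper":-1},{"wx":0,"wy":0,"wz":0,"tx":0,"ty":0,"tz":110,"gripper":-1}]'
```

```text
time_s: 1.88
tool_pos: [0.4395, -0.2531, 0.2229]
tool_rot: [179.9, -0.0, 25.3]
force: [0.5, -0.1, -0.1]
grip_width: 0.0281
grasp_force: 0.0
time_s: 2.3
tool_pos: [0.5201, -0.0867, 0.223]
tool_rot: [179.9, -0.0, 25.3]
force: [0.6, -0.3, -0.0]
grip_width: 0.0015
grasp_force: 0.0
time_s: 2.72
tool_pos: [0.6008, 0.0795, 0.2228]
tool_rot: [180.0, -0.0, 8.3]
force: [0.4, 0.2, 0.7]
grip_width: 0.0006
grasp_force: 0.0
time_s: 3.13
tool_pos: [0.5967, 0.0773, 0.1075]
tool_rot: [-180.0, 0.5, 8.4]
force: [-0.7, 0.8, 0.1]
grip_width: 0.0006
grasp_force: 0.0
```

```bash
python3 - <<'E'
from h import *
import cv2
o=get_obs();print(o["tool_pos"],o["tool_rot"],o["force"])
p,d=optics.read_camera("wrist");q,_=optics.read_camera("scene")
q=cv2.resize(q[190:350,240:470],(690,480));p=cv2.resize(p,(640,480))
cv2.imwrite("pics/w1.png",p[:,:,::-1]);cv2.imwrite("pics/s1.png",q[:,:,::-1])
for n in("pad_top","red_stop"): print(nets.place_of(n,"wrist")[:1])
E
```

```text
[0.59671799 0.07730876 0.10747016] [-179.97096337    0.50924243    8.42111461] [-0.66287216  0.79134292  0.13502002]
[{'point': [0.5999, 0.068, 0.0536], 'confidence': 0.73}]
[{'point': [0.586, 0.175, 0.0021], 'confidence': 0.61}]
```

View pics/w1.png

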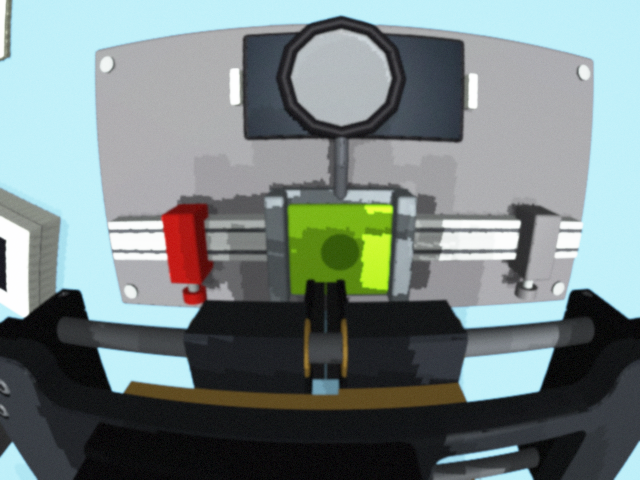

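View pics/s1.png

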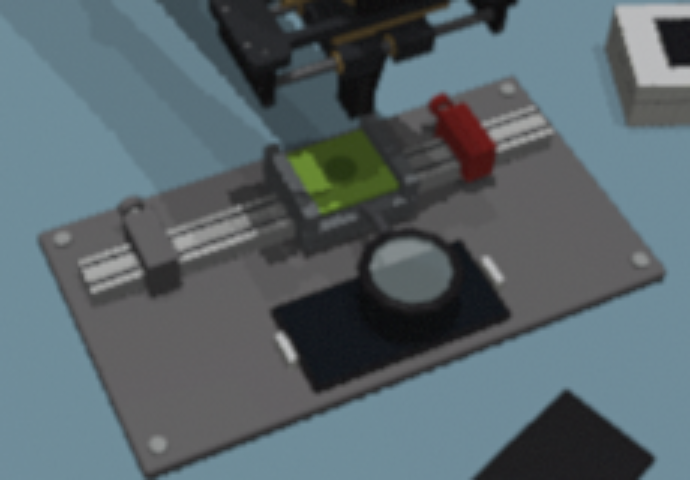

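The wrist view shows the shut fingers (about (325,290)) aligned with the rail and over the near half of the pad (centre (340,250)), slightly towards the red stop at (187,245). The scene crop agrees. I'll descend to just above the pad and let the arm settle.

```bash

python3 -m creep '[{"wx":0,"wy":0,"wz":0,"tx":0,"ty":0,"tz":15,"gripper":-1},{"wx":0,"wy":0,"wz":0,"tx":0,"ty":0,"tz":30,"gripper":-1},{"wx":0,"wy":0,"wz":0,"tx":0,"ty":0,"tz":40,"gripper":-1},{"wx":0,"wy":0,"wz":0,"tx":0,"ty":0,"tz":46,"gripper":-1},{"wx":0,"wy":0,"wz":0,"tx":0,"ty":0,"tz":46,"gripper":-1}]'
python3 -m creep '[{"wx":0,"wy":0,"wz":0,"tx":0,"ty":0,"tz":0,"gripper":-1},{"wx":0,"wy":0,"wz":0,"tx":0,"ty":0,"tz":0,"gripper":-1}]'
```

```text
time_s: 3.75
tool_pos: [0.5999, 0.0779, 0.0662]
tool_rot: [180.0, 0.0, 8.4]
force: [0.6, -0.3, -0.1]
grip_width: 0.0003
grasp_force: 0.0
time_s: 3.92
tool_pos: [0.601, 0.0783, 0.0676]
tool_rot: [180.0, -0.1, 8.4]
force: [-0.5, 0.3, 0.5]
grip_width: 0.0003
grasp_force: 0.0
```

```bash

python3 -m creep '[{"wx":0,"wy":0,"wz":0,"tx":0,"ty":0,"tz":5,"gripper":-1},{"wx":0,"wy":0,"wz":0,"tx":0,"ty":0,"tz":10,"gripper":-1},{"wx":0,"wy":0,"wz":0,"tx":0,"ty":0,"tz":14,"gripper":-1},{"wx":0,"wy":0,"wz":0,"tx":0,"ty":0,"tz":16,"gripper":-1},{"wx":0,"wy":0,"wz":0,"tx":0,"ty":0,"tz":16,"gripper":-1}]'
python3 -m creep '[{"wx":0,"wy":0,"wz":0,"tx":0,"ty":0,"tz":1,"gripper":-1},{"wx":0,"wy":0,"wz":0,"tx":0,"ty":0,"tz":2,"gripper":-1},{"wx":0,"wy":0,"wz":0,"tx":0,"ty":0,"tz":2.5,"gripper":-1},{"wx":0,"wy":0,"wz":0,"tx":0,"ty":0,"tz":2.5,"gripper":-1},{"wx":0,"wy":0,"wz":0,"tx":0,"ty":0,"tz":2.5,"gripper":-1}]'
```

```text
time_s: 4.33
tool_pos: [0.6003, 0.0781, 0.0509]
tool_rot: [180.0, 0.0, 8.4]
force: [-2.3, -0.6, 7.4]
grip_width: 0.0005
grasp_force: 3.6
time_s: 4.75
tool_pos: [0.6003, 0.0781, 0.0491]
tool_rot: [180.0, 0.0, 8.4]
force: [-3.0, -0.9, 8.6]
grip_width: 0.0005
grasp_force: 4.0
```

```bash

python3 -m creep '[{"wx":0,"wy":0,"wz":0,"tx":0,"ty":0,"tz":0.7,"gripper":-1},{"wx":0,"wy":0,"wz":0,"tx":0,"ty":0,"tz":0.7,"gripper":-1},{"wx":0,"wy":0,"wz":0,"tx":0,"ty":0,"tz":0.7,"gripper":-1}]'
python3 -m creep '[{"wx":0,"wy":0,"wz":0,"tx":0,"ty":-3,"tz":0,"gripper":-1},{"wx":0,"wy":0,"wz":0,"tx":0,"ty":-7,"tz":0,"gripper":-1},{"wx":0,"wy":0,"wz":0,"tx":0,"ty":-11,"tz":0,"gripper":-1},{"wx":0,"wy":0,"wz":0,"tx":0,"ty":-15,"tz":0,"gripper":-1},{"wx":0,"wy":0,"wz":0,"tx":0,"ty":-19,"tz":0,"gripper":-1}]'
```

```text
time_s: 5.0
tool_pos: [0.6003, 0.0781, 0.0485]
tool_rot: [180.0, -0.0, 8.4]
force: [-3.1, -0.2, 8.2]
grip_width: 0.0002
grasp_force: 4.2
time_s: 5.42
tool_pos: [0.5976, 0.0966, 0.0485]
tool_rot: [179.9, -0.0, 8.4]
force: [-2.4, -1.4, 8.0]
grip_width: 0.0006
grasp_force: 4.2
```

```bash
python3 -c "
from h import *; measure()"
```

```text
top red 15 [0.548  0.1646 0.0464] [0.5526 0.1644 0.0481] [0.02  0.012 0.01 ]
scene green 424 [0.61   0.0831 0.0474] [0.602  0.0921 0.0529] [0.065 0.067 0.022]
scene red 193 [0.5922 0.1717 0.0488] [0.5887 0.1716 0.048 ] [0.051 0.028 0.009]
```

```bash

python3 -m creep '[{"wx":0,"wy":0,"wz":0,"tx":0,"ty":-4,"tz":0,"gripper":-1},{"wx":0,"wy":0,"wz":0,"tx":0,"ty":-8,"tz":0,"gripper":-1},{"wx":0,"wy":0,"wz":0,"tx":0,"ty":-12,"tz":0,"gripper":-1},{"wx":0,"wy":0,"wz":0,"tx":0,"ty":-16,"tz":0,"gripper":-1},{"wx":0,"wy":0,"wz":0,"tx":0,"ty":-20,"tz":0,"gripper":-1}]'
python3 -m creep '[{"wx":0,"wy":0,"wz":0,"tx":0,"ty":-2,"tz":0,"gripper":-1},{"wx":0,"wy":0,"wz":0,"tx":0,"ty":-4,"tz":0,"gripper":-1},{"wx":0,"wy":0,"wz":0,"tx":0,"ty":-6,"tz":0,"gripper":-1},{"wx":0,"wy":0,"wz":0,"tx":0,"ty":-8,"tz":0,"gripper":-1},{"wx":0,"wy":0,"wz":0,"tx":0,"ty":-8,"tz":0,"gripper":-1}]'
python3 -m creep '[{"wx":0,"wy":0,"wz":0,"tx":0,"ty":-1,"tz":0,"gripper":-1},{"wx":0,"wy":0,"wz":0,"tx":0,"ty":-2,"tz":0,"gripper":-1},{"wx":0,"wy":0,"wz":0,"tx":0,"ty":-3,"tz":0,"gripper":-1},{"wx":0,"wy":0,"wz":0,"tx":0,"ty":-4,"tz":0,"gripper":-1},{"wx":0,"wy":0,"wz":0,"tx":0,"ty":-4,"tz":0,"gripper":-1}]'
```

```text
time_s: 5.93
tool_pos: [0.5945, 0.1165, 0.0484]
tool_rot: [179.9, 0.0, 8.4]
force: [-3.3, -1.0, 8.5]
grip_width: 0.0004
grasp_force: 4.2
time_s: 6.35
tool_pos: [0.5933, 0.1251, 0.0485]
tool_rot: [180.0, 0.0, 8.4]
force: [-2.8, -0.5, 8.7]
grip_width: 0.0004
grasp_force: 4.2
time_s: 6.77
tool_pos: [0.5933, 0.1259, 0.0484]
tool_rot: [179.8, 0.0, 8.3]
force: [-2.3, -5.3, 9.1]
grip_width: 0.0004
grasp_force: 4.2
```

```bash

python3 -m creep '[{"wx":0,"wy":0,"wz":0,"tx":0,"ty":-1,"tz":0,"gripper":-1},{"wx":0,"wy":0,"wz":0,"tx":0,"ty":-2,"tz":0,"gripper":-1},{"wx":0,"wy":0,"wz":0,"tx":0,"ty":-2,"tz":0,"gripper":-1},{"wx":0,"wy":0,"wz":0,"tx":0,"ty":-2,"tz":0,"gripper":-1}]'
python3 - <<'E'
from h import *
import cv2
p,d=optics.read_camera("wrist"); cv2.imwrite("pics/w2.png",p[:,:,::-1])
E
```

```text
time_s: 7.1
tool_pos: [0.5936, 0.1276, 0.0486]
tool_rot: [179.8, -0.1, 8.3]
force: [-1.6, -5.2, 9.0]
grip_width: 0.0002
grasp_force: 4.1
```

View pics/w2.png

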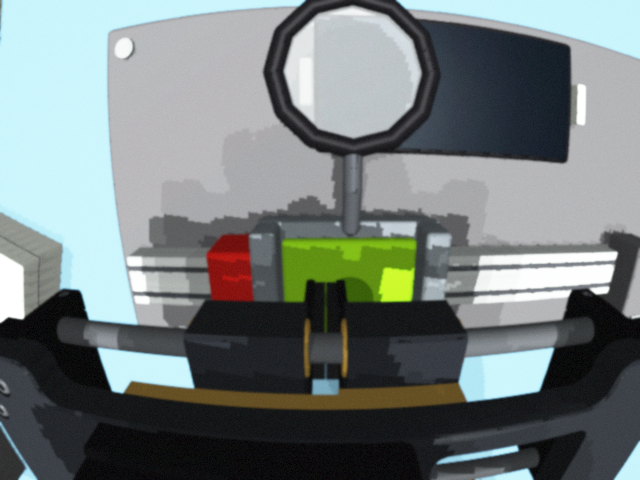

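The slider's front ridge is touching the red stop at about (250,268), and the side force has levelled off at 5 N. I'll lift straight up.

```bash

python3 -m creep '[{"wx":0,"wy":0,"wz":0,"tx":0,"ty":0,"tz":-2,"gripper":-1},{"wx":0,"wy":0,"wz":0,"tx":0,"ty":0,"tz":-5,"gripper":-1},{"wx":0,"wy":0,"wz":0,"tx":0,"ty":0,"tz":-10,"gripper":-1},{"wx":0,"wy":0,"wz":0,"tx":0,"ty":0,"tz":-20,"gripper":-1},{"wx":0,"wy":0,"wz":0,"tx":0,"ty":0,"tz":-40,"gripper":-1}]'
python3 -m creep '[{"wx":0,"wy":0,"wz":0,"tx":0,"ty":0,"tz":-30,"gripper":-1},{"wx":0,"wy":0,"wz":0,"tx":0,"ty":0,"tz":-60,"gripper":-1},{"wx":0,"wy":0,"wz":0,"tx":0,"ty":0,"tz":-90,"gripper":-1},{"wx":0,"wy":0,"wz":0,"tx":0,"ty":0,"tz":-100,"gripper":-1},{"wx":0,"wy":0,"wz":0,"tx":0,"ty":0,"tz":-100,"gripper":-1}]'
python3 - <<'E'
from h import *
import cv2
measure()
p,d=optics.read_camera("wrist"); cv2.imwrite("pics/w3.png",p[:,:,::-1])
o=get_obs();print(o["time_s"],o["force"],o["tool_pos"])
E
```

```text
time_s: 7.57
tool_pos: [0.5903, 0.1305, 0.0857]
tool_rot: [-180.0, 0.3, 8.5]
force: [-0.4, -0.3, -0.1]
grip_width: 0.0006
grasp_force: 0.0
time_s: 7.98
tool_pos: [0.5942, 0.1318, 0.1911]
tool_rot: [-180.0, -0.4, 8.5]
force: [0.1, 0.9, -0.8]
grip_width: 0.0007
grasp_force: 0.0
scene green 587 [0.5986 0.1177 0.0515] [0.5974 0.1178 0.0515] [0.067 0.069 0.012]
scene red 141 [0.5885 0.1748 0.0493] [0.5812 0.1741 0.0485] [0.068 0.023 0.01 ]
8.1333 [-0.65504335  0.02281815 -1.026183  ] [0.59140741 0.13037976 0.18564686]
```

View pics/w3.png

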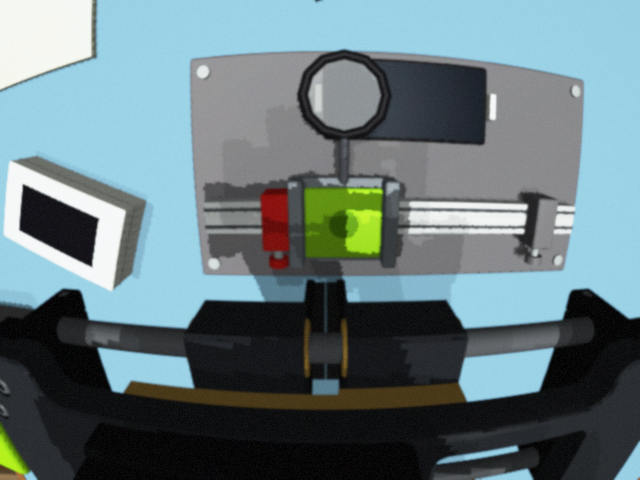

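The picture shows the slider's ridge flush against the red stop at (289,222), the pad up (z ≈ 0.0515), and the arm clear of everything. The measured spacing is about 57–58 mm.

```bash
python3 -c "
from cell import env; print(env.sign_off())"
```

```text
the job is handed in; nothing more can be done
None
```

The slider rests against the red stop (middles measured about 57–58 mm apart) with the pad up and the arm clear. The job was handed in at about 8 s on the robot's clock; the hand-in gave no verdict.

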